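# Shift the rolling mill into third

## Robot

A 6-joint arm with a two-finger parallel gripper is mounted at the origin on the work surface. World frame = base frame: x ahead of the robot, y to its left, z up, the work surface at z = 0. Lengths are in m, angles in rad, forces in N, time in s.
With the tool pointing down it reaches from about 0.35 to 0.8 m from the base axis. Payload 7.3 kg.
Tool frame: the origin (TCP) lies at the very end of the fingers, on their centre line; the grasp point (between the pads) lies 19 mm behind it; z points along the fingers, y is the direction in which the jaws open and shut (so a half turn about z gives the same grasp; the last joint's range is limited). The gripper opens to 85 mm and grips with 20 to 120 N. Pads are 22 mm wide; open, the fingers measure 114 mm over their backs; the gripper's body (76 mm by 85 mm) begins 54 mm behind the grasp point. The pads swing forward as they close: fully open they stand 13 mm farther back than shut.
Start: joints at [0.994, 0.342, 1.524, -0, 1.275, -0.146], TCP at [0.219, 0.477, 0.231] pointing down, gripper open.
Joint ranges: [-2.53, 2.53], [-0.77, 2.02], [0.04, 2.7], [-1, 4.14], [0.28, 2.66], [-3.11, 3.11]. Speed limits (rad/s): [2.57, 2.57, 3.14, 3.14, 3.14, 3.14].

## Interface

Orientations are given as a unit quaternion [w, x, y, z].
In Python, from station import read_state, optics, ticket, masks_of, mark_of gives the robot as it stands. The module is installed in compiled form; this text tells all that it offers.
- The arm moves only by the shell command python3 -m inch 'ROWS' [OPENING] [FORCE]. ROWS is JSON, a list of rows, each a list of 2 entries, a list of its own where there are three numbers: the shift along the tool's x, y, z in cm, then the turn about the tool's z in degrees. In form: [[[tx, ty, tz], spin], ...]. A call has 1 to 12 rows; each row is the pose to reach, as a shift and turn from the pose commanded when the call began, along the tool's axes at that moment; what a row does not reach only later rows make up. A row lasts 1/10 s, in which the tool goes at most 50 mm and 8.59 degrees, less where a joint would pass 70% of its speed; a pose out of reach is approached as far as the arm can. A call with a gripper value outside its range is refused whole. OPENING is the finger opening in cm, from 0 to 8.54, set as the call begins (- or left out, the last holds). The fingers move at their own pace and stop on an object; FORCE is the grip in N (left out, the last holds). Time passes only in rows, so rows that repeat a pose let the fingers close. It gives the time, the measured TCP pose, the force and the opening at its end, in the units of the state.
- read_state(): the state, without advancing time (a new reading comes with each control period).
- optics.capture(name): name is "scene" or "top"; returns a dict with "image" (400x640x3 uint8, blue, green, red), "camera_matrix" (3x3 intrinsics, pixels), "world_to_cam" (4x4, takes a point from world to camera coordinates). Camera axes: x right, y down, z forward; pixel columns grow to the right and rows downward; lengths in m; the calibration is good to about 2 mm. A picture is of the moment at which its call begins. There is no depth.
- ticket.finish_job(): hands the job in, once; it reports no verdict.
Trained networks look in the newest picture that a camera, given by its name, has taken for a name from the list of things; names that differ only in an ending like _2 or _b are one class to them, and where a whole thing is asked for, a point or a joint stands for the part that bears it (a point fixed in the world has none). Each returns a list of dicts, best first, with "p" (0 to 1); they miss things now and then, are a little off and sometimes report something else, mostly with a low value. They report only what shows in the picture. A call takes as long as a camera call.
- masks_of(camera, thing): "pixels" (400x640 bool, what is visible of it) and "at" ([row, column] in pixels, amid what is visible of it).
- mark_of(camera, thing): "at" ([row, column] in pixels: a listed point, or the origin of a listed thing).
The state is a dict: "t": time; "joint_pos": joint angles; "qd": joint speeds; "tau": joint torques, N m; "ee_pos": TCP position; "tool_rot": TCP orientation; "ft_force": force on the tool from outside, world axes, zero at the start; "ft_torque": the same for the moment, N m; "finger_gap": finger opening in m.
Only numpy, scipy, OpenCV 4.12 (cv2) and the standard library are available. Lean on these libraries where they do the work, as an engineer would, in place of code of your own. Each camera call takes 0.05 s, during which the arm holds its last target.

## Task

The rolling mill's gear lever stands somewhere in the left-hand slot of its H gate: in first (forward, away from the operator), in second (back) or between them. Pushing gently with the fingertips and without gripping the knob, bring the lever to neutral, across the gate to the right and then forward until it is home in third, the forward right slot. Never let it go into reverse, the back right slot, and leave the loose things on and around the mill where they are.

Things in the scene. Friction and masses are not known exactly. Their poses are not given: they have to be found in the camera images.
- mill: Bench power rolling mill, grey-green cast metal, fixed; place and yaw differ each run. Origin on the bench under the gear lever's pivot; x = forward, away from the operator (the robot's side), y = operator's left, z up. In mm in this frame: gearbox x -107..107, y -90..90, flat top z 152; switch box on its front to x -142, z 122; motor behind it to x 287, z 145; bed plate x -135..135, y -125..415, z 22.
- roll_stand (a point): Top of the mill's roll stand, on its star handle, at x 0, y 300, z 368 mm in the mill's frame: the tallest part. Stand: x -55..55, y 225..375, z up to 285 mm; handle within 70 mm of this point. Reduction case between it and the gearbox: y 82..198, z up to 145. Feed table in front of the rolls: x -145..-45, y 252..348, top z 143.
- gate_centre (a point): Centre of the H gate, on top of the 84 x 80 mm steel gate plate: x 0, y 0, z 172 mm in the mill's frame. Two slots run along x at y +14 and -14 mm, each 16 mm wide, to 25 mm fore and aft of centre; two 12 mm round-nosed tongues between them leave a 16 mm wide cross channel (x -8..8), neutral. Left slot: first forward, second back. Right slot: third forward, reverse back.
- knob (a point): Centre of the lever's black ball knob, 36 mm across, on a straight 10 mm round steel shaft through the gate; nothing but the shaft within 70 mm below it. It is 170 mm from the pivot, which is at x 0, y 0, z 92 mm in the mill's frame. With side angle s and fore angle f: x = 170 sin f, y = -170 cos f sin s, z = 92 + 170 cos f cos s. Home in third: about x 37, y -29, z 255 mm.
- lever_side (a joint): Sideways angle of the lever, rad: 0 mid-neutral, positive = knob to the operator's right (mill's -y). Left slot about -0.175 (-0.19 to -0.14), right slot about +0.175 (0.14 to 0.19); cushioned stops at -0.19 and 0.19. It crosses between the slots only while the fore angle is within 0.035 of 0. Stays where it is left; about 3 N at the knob moves it.
- lever_fore (a joint): Fore-and-aft angle of the lever, rad: 0 = neutral, positive = knob forward (mill's +x); cushioned stops at +0.22 (home in first or third) and -0.22 (home in second or reverse). Starts anywhere from -0.20 to 0.20. Stays where it is left; about 4 N at the knob moves it. More than 36 N of finger force on the lever, by pushing or by gripping, strains it.
- oil_bottle: Loose white plastic oil bottle with a black cap, 52 mm diameter, 120 mm tall, standing on the bench; origin at the centre of its underside. Leave alone.
- mandrel: Loose steel bracelet mandrel, a blunt cone 76 mm wide at the foot, 44 mm at the top, 220 mm tall, standing on the bench; origin at the centre of its underside. Leave alone.
- brass_strip: Loose brass strip, 80 by 30 by 4 mm, lying on the mill's feed table; origin at the centre of its underside. Leave alone.
- wrench: Loose steel open-end wrench, 120 mm long, about 10 mm thick, lying on top of the reduction case (z 145 mm), left of the gearbox. Leave alone.

How it is judged:
On the way:
1. the lever is across in the right-hand plane of neutral (value of joint lever_side above 0.11 rad and value of joint lever_fore between -0.12 and 0.12 rad), for 0.05 s.
At the end, for the whole second after the job is handed in: the lever rests in the forward right slot (third): side angle above 0.11 rad and fore angle above 0.175 of its 0.22 rad, not moving; the oil bottle, mandrel, wrench and brass strip are within 20 mm of where they stood (value of joint lever_side above 0.11 rad and value of joint lever_fore above 0.175 rad and velocity of joint lever_fore between -0.05 and 0.05 rad/s and distance of each of oil_bottle, mandrel, wrench, brass_strip from where it was at the start of the episode below 0.02 m); the robot touches nothing.
It fails at once if the lever drops into reverse (side angle above 0.05 and fore angle below -0.12 rad) (value of joint lever_side above 0.05 rad and value of joint lever_fore below -0.12 rad).
It fails at once if the lever is gripped or forced: the fingers load it with more than 36 N (contact force between the fingers and lever_fore above 36 N).
It fails at once if a loose thing is knocked, lifted or carried (moved more than 20 mm) (distance of any of oil_bottle, mandrel, wrench, brass_strip from where it was at the start of the episode above 0.02 m).
It also fails if it takes over 48 s, if anything falls off the work surface, if the arm or the gripper's body presses on something with over 40 N, if the wrist force passes 120 N, or if a joint passes its speed limit or range.

## Working session

There is one attempt and no reset: what is moved stays moved. The work goes in short steps, Python scripts to look and compute and a shell command to move; the robot and the scene stay as the last step left them, time stands still between calls to the robot, and variables do not carry over. Pictures are saved under pics/ and viewed, and the job is handed in when it is done.

```bash
mkdir -p pics; ls
python3 - <<'E'
from station import *
import cv2,numpy as np
s=read_state();print(s['t'],s['ee_pos'],s['tool_rot'],s['ft_force'],s['finger_gap'])
for c in("scene","top"):
    o=optics.capture(c);cv2.imwrite(f"pics/{c}0.png",o['image'])
    print(c,o['camera_matrix'].tolist(),np.round(o['world_to_cam'],4).tolist())
    for n in("knob","gate_centre","roll_stand","mill","oil_bottle","mandrel","brass_strip","wrench"):
        r=mark_of(c,n);print(n,[(np.round(q['at'],1).tolist(),round(q['p'],2)) for q in r[:3]])
E
```

```text
pics
0.0 [0.21899603 0.47668409 0.23060117] [-2.69638881e-04  2.13746932e-01  9.76888743e-01 -7.48337199e-04] [ 0.67726037  0.43881619 -0.44339021] 0.08509853305521606
scene [[490.57105060093653, 0.0, 332.63959781497203], [0.0, 490.57105060093653, 194.50579887561426], [0.0, 0.0, 1.0]] [[0.0321, 0.9995, 0.0016, -0.0406], [0.77, -0.0237, -0.6376, -0.2972], [-0.6372, 0.0217, -0.7704, 1.6664], [0.0, 0.0, 0.0, 1.0]]
knob [([183.9, 350.9], 0.82)]
gate_centre [([215.7, 339.0], 0.93)]
roll_stand [([145.4, 483.3], 0.86)]
mill []
oil_bottle [([308.3, 262.4], 0.78)]
mandrel [([262.2, 249.7], 0.78)]
brass_strip []
wrench [([216.3, 394.4], 0.55)]
top [[380.51098233265657, 0.0, 320.2362389426828], [0.0, 380.51098233265657, 199.02222892573], [0.0, 0.0, 1.0]] [[-0.0287, -0.9994, -0.0176, 0.0406], [-0.9853, 0.0312, -0.1682, 0.6196], [0.1686, 0.0125, -0.9856, 1.0495], [0.0, 0.0, 0.0, 1.0]]
knob [([207.8, 301.8], 0.69)]
gate_centre [([205.2, 314.0], 0.92)]
roll_stand [([202.6, 163.5], 0.58), ([166.5, 380.1], 0.44)]
mill [([215.7, 316.5], 0.63), ([206.4, 301.2], 0.54)]
oil_bottle [([162.4, 378.5], 0.91)]
mandrel [([203.2, 392.1], 0.57)]
brass_strip [([252.7, 200.5], 0.69)]
wrench [([214.5, 260.9], 0.57)]
```

View pics/scene0.png

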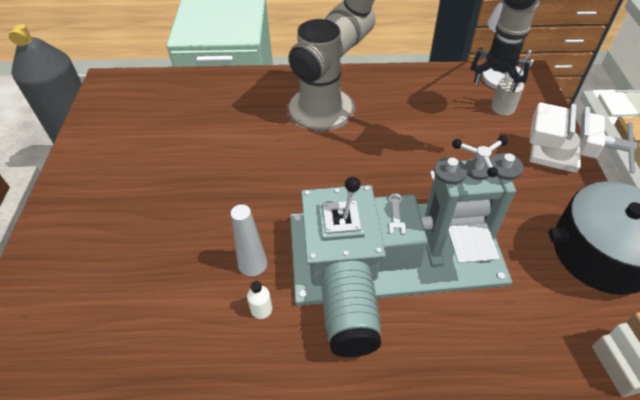

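View pics/top0.png

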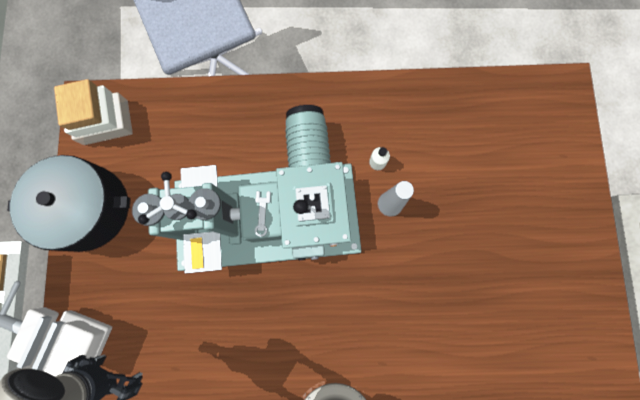

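```bash
cat > h.py <<'E'
from station import *
import cv2,numpy as np
from scipy.optimize import least_squares
from scipy.spatial.transform import Rotation as R
def proj(o,p):
    p=np.atleast_2d(p);q=p@o['world_to_cam'][:3,:3].T+o['world_to_cam'][:3,3]
    uv=q@np.array(o['camera_matrix']).T
    return uv[:,:2]/uv[:,2:]
def M(x,y,a,p):
    p=np.atleast_2d(p)/1000.;c,s=np.cos(a),np.sin(a)
    return np.c_[x+c*p[:,0]-s*p[:,1],y+s*p[:,0]+c*p[:,1],p[:,2]]
def kn(s,f): return [170*np.sin(f),-170*np.cos(f)*np.sin(s),92+170*np.cos(f)*np.cos(s)]
E
python3 - <<'E'
from h import *
O={c:optics.capture(c) for c in("scene","top")}
obs=[("scene",'g',(339.0,215.7)),("scene",'r',(483.3,145.4)),("scene",'k',(350.9,183.9)),("top",'g',(314,205.2)),("top",'r',(163.5,202.6)),("top",'k',(301.8,207.8))]
def f(v):
    e=[]
    for c,n,uv in obs:
        p={'g':[0,0,172],'r':[0,300,368],'k':kn(v[3],v[4])}[n]
        e.extend((proj(O[c],M(*v[:3],p))[0]-uv)*(1 if n!='r' else .6))
    return e
r=least_squares(f,[.55,0,0,-.17,0]);print(r.x,np.round(r.fun,1))
v=r.x
print('knob',M(*v[:3],kn(*v[3:])),'home3',M(*v[:3],kn(.175,.22)))
for c in O:
    im=O[c]['image'].copy()
    P=[[x,y,172] for x in(-42,42) for y in(-40,40)]+[[x,y,152] for x in(-107,107) for y in(-90,90)]+[[0,0,172],[0,300,368]]+[[x,y,143] for x in(-145,-45) for y in(252,348)]+[[x,y,172] for x in(-25,25) for y in(-14,14)]+[kn(*v[3:])]
    for u in proj(O[c],M(*v[:3],P)): cv2.circle(im,(int(round(u[0]*1)),int(round(u[1]))),1,(0,0,255),-1)
    x,y=(250,120) if c=="scene" else (230,130)
    cv2.imwrite(f"pics/{c}1.png",cv2.resize(im[y:y+145,x:x+195],None,fx=4,fy=4,interpolation=cv2.INTER_CUBIC))
E
```

```text
[ 0.58888651  0.03780786  0.06703206 -0.1592302  -0.11432225] [ 0.6 -1.9 -0.1  0.3  0.  -1.1 -0.4 -1.6  1.5  0.1 -0.1 -0.8]
knob [[0.56774388 0.06322772 0.25875377]] home3 [[0.627837   0.01147271 0.25536866]]
```

View pics/scene1.png

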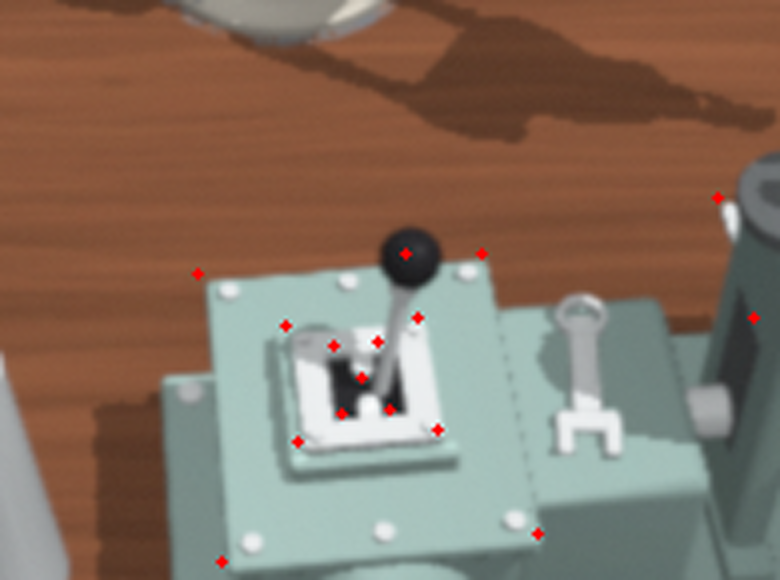

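View pics/top1.png

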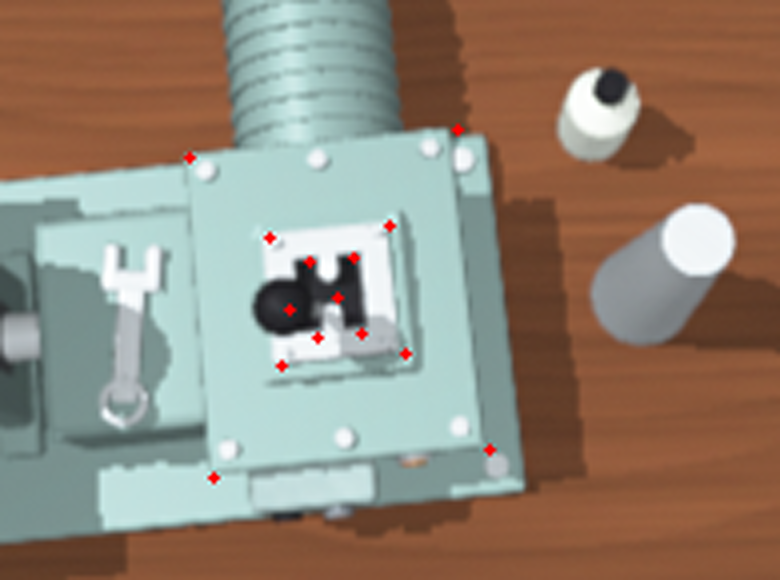

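Scene: knob at about (352,184), with the lever in the left slot slightly back. Top: knob at about (300,206). The network marks are 1-2 px off against the plate and gearbox corners, so I'll refit using those corners.

```bash
cat > fit.py <<'E'
from h import *
O={c:optics.capture(c) for c in("scene","top")}
S=lambda u,v:(250+(u+.5)/4-.5,120+(v+.5)/4-.5)
T=lambda u,v:(230+(u+.5)/4-.5,130+(v+.5)/4-.5)
G=[[-107,-90,152],[-107,90,152],[107,-90,152],[107,90,152]]
obs=[("scene",p,S(*q)) for p,q in zip(G,[(207,280),(487,262),(232,572),(540,547)])]
obs+=[("top",p,T(*q)) for p,q in zip(G,[(482,443),(212,465),(450,130),(186,160)])]
obs+=[("scene",[0,0,172],(339,215.7)),("top",[0,0,172],(314,205.2))]
obs+=[("scene",'k',S(411,257)),("top",'k',T(283,306))]
def f(v):
    e=[]
    for c,p,uv in obs:
        if p=='k':p=kn(v[3],v[4])
        e.extend(proj(O[c],M(*v[:3],p))[0]-uv)
    return e
r=least_squares(f,[.55,0,0,-.17,0],loss='soft_l1');v=r.x;print(v);print(np.round(f(v),1).reshape(-1,2).tolist())
np.save('v.npy',v)
print('knob',M(*v[:3],kn(*v[3:])),'home3',M(*v[:3],kn(.175,.22)))
a=v[2]
st=read_state();w,x,y,z=st['tool_rot'];Rt=R.from_quat([x,y,z,w]).as_matrix();print(Rt.round(3).tolist(), st['joint_pos'])
for c in O:
    im=O[c]['image'].copy()
    x,y=(250,120) if c=="scene" else (230,130)
    big=cv2.resize(im[y:y+145,x:x+195],None,fx=4,fy=4,interpolation=cv2.INTER_CUBIC)
    P=[[x,y,172] for x in(-42,42) for y in(-40,40)]+G+[[0,0,172],kn(*v[3:])]+[[x,y,172] for x in(-25,25) for y in(-14,14)]
    for u in proj(O[c],M(*v[:3],P)): cv2.circle(big,(int((u[0]-x+.5)*4),int((u[1]-y+.5)*4)),2,(0,0,255),-1)
    cv2.imwrite(f"pics/{c}2.png",big)
E
python3 fit.py; python3 -c "
import cv2,numpy as np
cv2.imwrite('pics/b2.png',cv2.resize(np.hstack([cv2.imread('pics/scene2.png')[150:500,130:560],cv2.imread('pics/top2.png')[130:480,130:520]]),(800,342)))"
```

```text
[ 0.59411643  0.04016268  0.06212371 -0.16464123 -0.13075947]
[[-0.9, -0.4], [0.0, -0.9], [-2.1, -0.7], [0.4, -0.8], [1.1, -0.0], [-0.8, 0.9], [0.8, -1.7], [-0.2, -3.0], [1.7, -0.1], [-1.4, -3.6], [-0.0, -0.2], [-0.0, -0.1]]
knob [[0.57027831 0.06635812 0.25826949]] home3 [[0.63293719 0.01363666 0.25536866]]
[[-0.909, 0.418, 0.0], [0.418, 0.909, 0.0], [-0.0, 0.0, -1.0]] [ 9.93982259e-01  3.41985734e-01  1.52410571e+00 -3.63392756e-05
  1.27539216e+00 -1.45984983e-01]
```

View pics/b2.png

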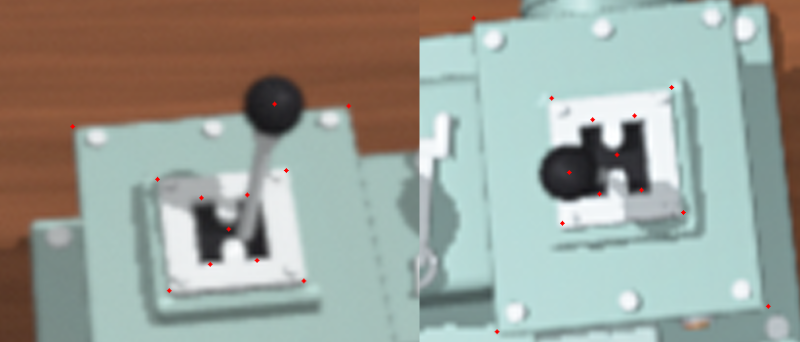

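```bash
cat > go.py <<'E'
# usage: go.py mx my z(mm, mill frame) -> shift in tool axes (cm) & spin from current pose
from h import *
import sys
v=np.load('v.npy');st=read_state();w,x,y,z=st['tool_rot'];Rt=R.from_quat([x,y,z,w]).as_matrix()
t=M(*v[:3],[float(q) for q in sys.argv[1:4]])[0]
yaw=np.arctan2(Rt[1,1],Rt[0,1]);d=(v[2]+np.pi/2-yaw+np.pi)%(2*np.pi)-np.pi
c,s=np.cos(v[2]),np.sin(v[2]);e=st['ee_pos']-[v[0],v[1],0]
print('t',st['t'],'mill tcp mm',np.round([1000*(c*e[0]+s*e[1]),1000*(-s*e[0]+c*e[1]),1000*e[2]],1),'gap',round(st['finger_gap'],4))
f=st['ft_force'];print('F mill',np.round([c*f[0]+s*f[1],-s*f[0]+c*f[1],f[2]],2))
print('shift cm',np.round(100*Rt.T@(t-st['ee_pos']),2),'spin deg',round(-np.degrees(d),2))
E
python3 go.py -85 28 330; python3 go.py -85 28 250
```

```text
t 1.1 mill tcp mm [-347.   459.3  231.3] gap 0.0853
F mill [-0.12  0.6  -0.37]
shift cm [-43.49 -25.6   -9.87] spin deg -28.24
t 1.1 mill tcp mm [-347.   459.3  231.3] gap 0.0853
F mill [-0.12  0.6  -0.37]
shift cm [-43.49 -25.6   -1.87] spin deg -28.24
```

```bash
python3 -m inch '[[[0,0,-5],0],[[-4,-2.4,-9.9],-5],[[-8,-4.7,-9.9],-10],[[-12,-7.1,-9.9],-15],[[-16,-9.4,-9.9],-20],[[-20,-11.8,-9.9],-25],[[-24,-14.1,-9.9],-28.2],[[-28,-16.5,-9.9],-28.2],[[-32,-18.8,-9.9],-28.2],[[-36,-21.2,-9.9],-28.2],[[-40,-23.5,-9.9],-28.2],[[-43.5,-25.6,-9.9],-28.2]]' 0 20; python3 go.py -85 28 250
```

```text
t: 2.3
ee_pos: [0.5086, 0.0607, 0.3303]
tool_rot: [0.0, -0.03, 1.0, -0.0]
ft_force: [0.4, 1.0, 0.4]
finger_gap: 0.0004
t 2.3 mill tcp mm [-84.1  25.8 330.3] gap 0.0004
F mill [0.5  0.92 0.4 ]
shift cm [0.09 0.22 8.03] spin deg -0.09
```

```bash
python3 -m inch '[[[0,0.2,4],0],[[0,0.2,8],0],[[0,0.2,8],0],[[0,0.2,8],0]]'; python3 go.py -51 28 250
cat > look.py <<'E'
from h import *
import sys
n=sys.argv[1];L=[]
for c in("scene","top"):
    o=optics.capture(c);x,y=(285,150) if c=="scene" else (255,160)
    if c=="scene": x,y=290,140
    L.append(cv2.resize(o['image'][y:y+100,x:x+100],None,fx=4,fy=4,interpolation=cv2.INTER_CUBIC))
cv2.imwrite(f'pics/{n}.png',np.hstack(L))
E
python3 look.py a
```

```text
t: 2.7
ee_pos: [0.5076, 0.0649, 0.2511]
tool_rot: [-0.0, -0.031, 1.0, 0.0]
ft_force: [0.7, -0.2, 0.9]
finger_gap: -0.0002
t 2.7 mill tcp mm [-84.8  30.  251.1] gap -0.0002
F mill [ 0.69 -0.24  0.86]
shift cm [-3.38 -0.2   0.11] spin deg -0.03
```

View pics/a.png

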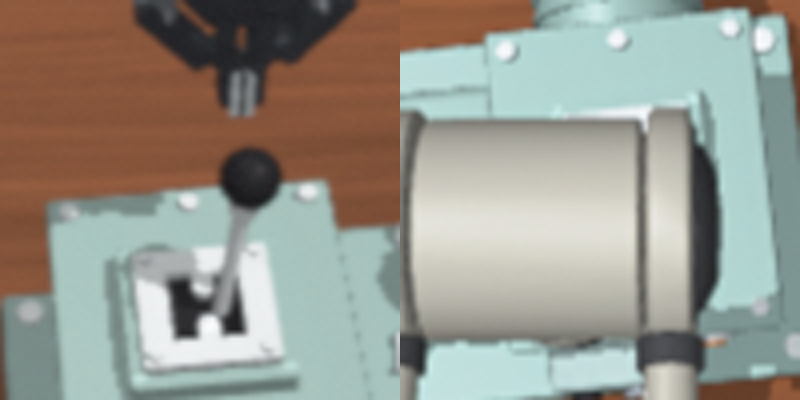

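Fingertips at scene ≈(351,168), the knob at (352.5,184), lined up behind it. The arm hides the top view. Pushing forward slowly.

```bash
python3 -m inch '[[[-1.5,-0.2,0],0],[[-3,-0.2,0],0],[[-3.2,-0.2,0],0],[[-3.4,-0.2,0],0],[[-3.6,-0.2,0],0],[[-3.8,-0.2,0],0]]'; python3 go.py -29 28 250;python3 -m inch '[[[-0.2,0,0],0],[[-0.4,0,0],0],[[-0.6,0,0],0],[[-0.6,0,0],0]]'; python3 go.py -29 28 250; python3 look.py b
```

```text
t: 3.4
ee_pos: [0.5446, 0.0653, 0.2509]
tool_rot: [-0.0, -0.031, 1.0, 0.0]
ft_force: [-4.4, -0.1, 2.9]
finger_gap: 0.0002
t 3.4 mill tcp mm [-47.8  28.2 250.9] gap 0.0002
F mill [-4.35  0.16  2.89]
shift cm [-1.88 -0.01  0.09] spin deg -0.03
t: 3.8
ee_pos: [0.5516, 0.0655, 0.2503]
tool_rot: [0.0, -0.031, 1.0, 0.0]
ft_force: [-3.6, 0.8, 3.1]
finger_gap: -0.0002
t 3.8 mill tcp mm [-40.8  27.9 250.3] gap -0.0002
F mill [-3.58  1.06  3.07]
shift cm [-1.18  0.01  0.03] spin deg -0.04
```

View pics/b.png

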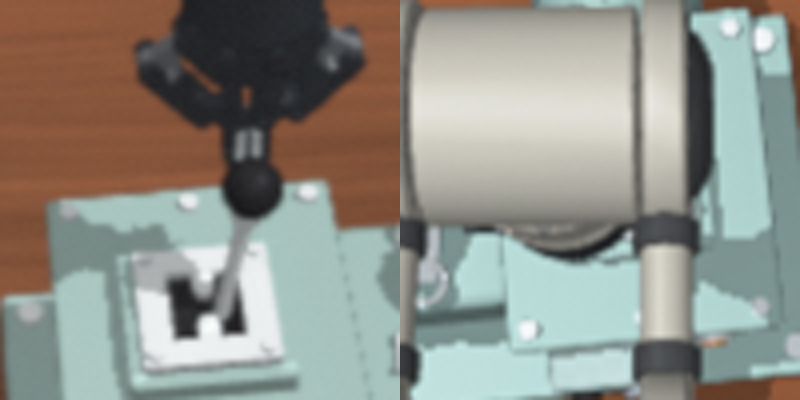

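```bash
python3 - <<'E'
from h import *
o=optics.capture("scene");v=np.load('v.npy')
for f in(-.131,-.1,-.07,-.04,-.02,0,.02): print(f,round(170*np.sin(f),1),(proj(o,M(*v[:3],kn(-.165,f)))[0]-[290,140]+.5)*4)
E
python3 -m inch '[[[-0.2,0,0],0],[[-0.4,0,0],0],[[-0.6,0,0],0],[[-0.8,0,0],0],[[-0.9,0,0],0],[[-0.9,0,0],0]]'; python3 go.py -29 28 250; python3 look.py c
```

```text
-0.131 -22.2 [251.58973555 176.85053512]
-0.1 -17.0 [252.91669233 183.16088638]
-0.07 -11.9 [254.15861368 189.51049621]
-0.04 -6.8 [255.35708772 196.09362422]
-0.02 -3.4 [256.13101584 200.609303  ]
0 0.0 [256.8842692  205.22442847]
0.02 3.4 [257.61631624 209.93710444]
t: 4.55
ee_pos: [0.5607, 0.066, 0.2502]
tool_rot: [0.0, -0.031, 1.0, 0.0]
ft_force: [-3.7, 0.7, 3.2]
finger_gap: -0.0003
t 4.55 mill tcp mm [-31.8  27.9 250.2] gap -0.0003
F mill [-3.62  0.88  3.24]
shift cm [-0.28  0.01  0.02] spin deg -0.04
```

View pics/c.png

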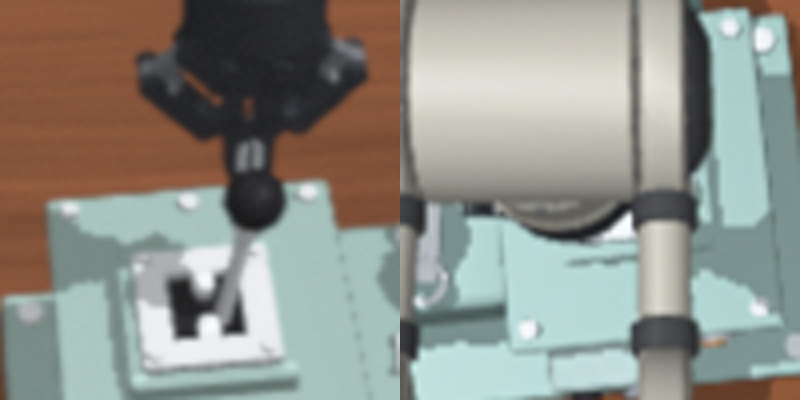

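```bash
python3 -m inch '[[[-0.2,0,0],0],[[-0.3,0,0],0],[[-0.3,0,0],0],[[2,0,0],0],[[3.2,2.5,0],0],[[3.2,5.2,0],0],[[1,5.2,0],0],[[-2.6,5.2,0],0],[[-3.1,5.2,0],0],[[-3.1,5.2,0],0],[[-3.1,5.2,0],0]]'; python3 go.py 0 60 250; python3 look.py d
```

```text
t: 5.75
ee_pos: [0.5877, 0.1197, 0.2499]
tool_rot: [-0.0, -0.031, 1.0, -0.0]
ft_force: [-0.6, -0.7, 0.6]
finger_gap: 0.0001
t 5.75 mill tcp mm [ -1.4  79.8 249.9] gap 0.0001
F mill [-0.67 -0.65  0.55]
shift cm [-0.14 -1.98 -0.01] spin deg -0.05
```

View pics/d.png

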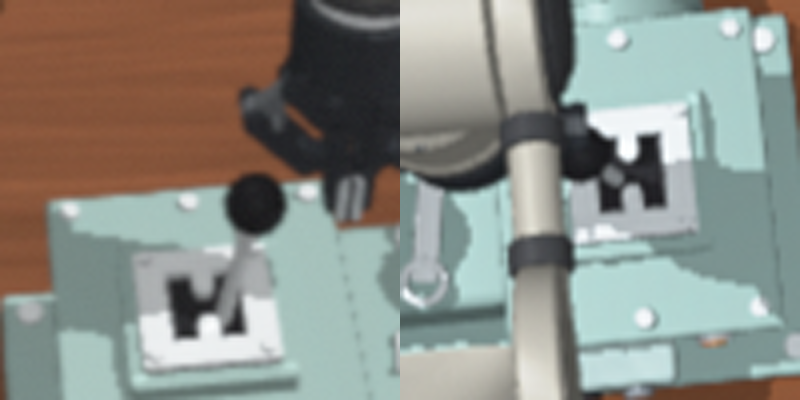

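Knob at scene (354,191), f≈0. The top view shows the shaft at crop (613,175), level with the cross channel. Now pushing right.

```bash
python3 -m inch '[[[-0.1,-1,0.4],0],[[-0.1,-1.6,0.5],0],[[-0.1,-1.9,0.5],0],[[-0.1,-2.2,0.5],0],[[-0.1,-2.5,0.5],0],[[-0.1,-2.8,0.5],0],[[-0.1,-3.1,0.5],0]]'; python3 go.py 0 0 250;  python3 -m inch '[[[0,-0.3,0],0],[[0,-0.6,0],0],[[0,-0.9,0],0],[[0,-0.9,0],0]]';python3 go.py 0 0 250;python3 look.py e
```

```text
t: 6.55
ee_pos: [0.5914, 0.0892, 0.2458]
tool_rot: [0.001, -0.031, 1.0, 0.0]
ft_force: [-0.8, 3.7, 3.5]
finger_gap: -0.0001
t 6.55 mill tcp mm [  0.3  49.1 245.8] gap -0.0001
F mill [-0.57  3.78  3.46]
shift cm [ 0.03 -4.91 -0.42] spin deg -0.02
t: 6.95
ee_pos: [0.5917, 0.0793, 0.2452]
tool_rot: [-0.0, -0.03, 1.0, -0.0]
ft_force: [1.4, 1.6, 1.1]
finger_gap: -0.0001
t 6.95 mill tcp mm [1.000e-01 3.920e+01 2.452e+02] gap -0.0001
F mill [1.51 1.53 1.12]
shift cm [ 0.   -3.92 -0.48] spin deg -0.07
```

View pics/e.png

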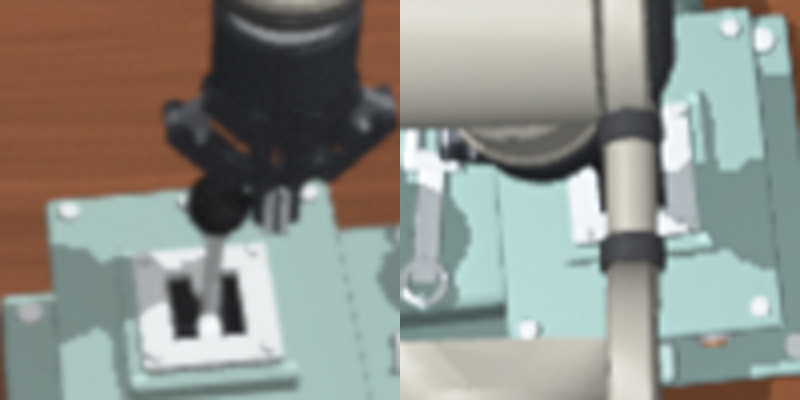

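The knob is at scene crop (219,205) and the shaft is between the tongues, crossing. Continuing.

```bash
python3 - <<'E'
from h import *
o=optics.capture("scene");v=np.load('v.npy')
for s in(-.1,-.05,0,.1,.14,.16,.175,.19): print(s,round(-170*np.sin(s),1),(proj(o,M(*v[:3],kn(s,0)))[0]-[290,140]+.5)*4)
E
python3 -m inch '[[[0,-0.4,0],0],[[0,-0.8,0],0],[[0,-1.2,0],0],[[0,-1.6,0],0],[[0,-2,0],0],[[0,-2.4,0],0],[[0,-2.8,0],0],[[0,-3,0],0],[[0,-3,0],0]]';python3 go.py 0 0 250;python3 look.py f
```

```text
-0.1 17.0 [237.37393189 204.9337944 ]
-0.05 8.5 [222.21177572 205.28042702]
0 -0.0 [206.97173231 206.12328193]
0.1 -17.0 [176.46506475 209.28779666]
0.14 -23.7 [164.32615207 211.09856782]
0.16 -27.1 [158.28360298 212.11888104]
0.175 -29.6 [153.76615822 212.93392233]
0.19 -32.1 [149.26264451 213.79135632]
t: 8.0
ee_pos: [0.5935, 0.0494, 0.2451]
tool_rot: [-0.0, -0.03, 1.0, -0.0]
ft_force: [0.5, 0.2, 1.0]
finger_gap: -0.0
t 8.0 mill tcp mm [ -0.    9.3 245.1] gap -0.0
F mill [0.51 0.17 1.  ]
shift cm [-0.01 -0.93 -0.49] spin deg -0.07
```

View pics/f.png

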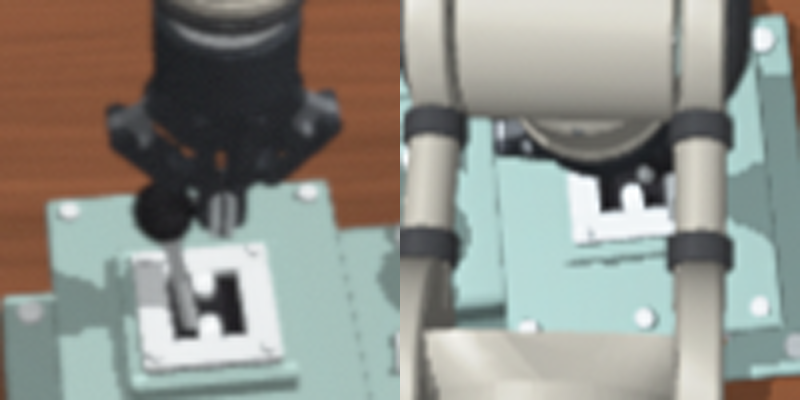

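```bash
python3 -m inch '[[[0,-0.2,0],0],[[0,-0.35,0],0],[[0,-0.35,0],0],[[0,1.5,0],0],[[0,3,0],0],[[3,4,0],0],[[6.2,3,0],0],[[6.2,-1,0],0],[[6.2,-3.7,0],0],[[6.2,-3.7,0],0],[[6.2,-3.7,0],0]]';python3 go.py -29 -28 250;python3 look.py g
```

```text
t: 9.2
ee_pos: [0.534, 0.0092, 0.2454]
tool_rot: [0.0, -0.03, 1.0, 0.0]
ft_force: [0.7, 0.5, 0.4]
finger_gap: -0.0001
t 9.2 mill tcp mm [-62.  -27.2 245.4] gap -0.0001
F mill [0.74 0.46 0.41]
shift cm [-3.3  -0.08 -0.46] spin deg -0.1
```

View pics/g.png

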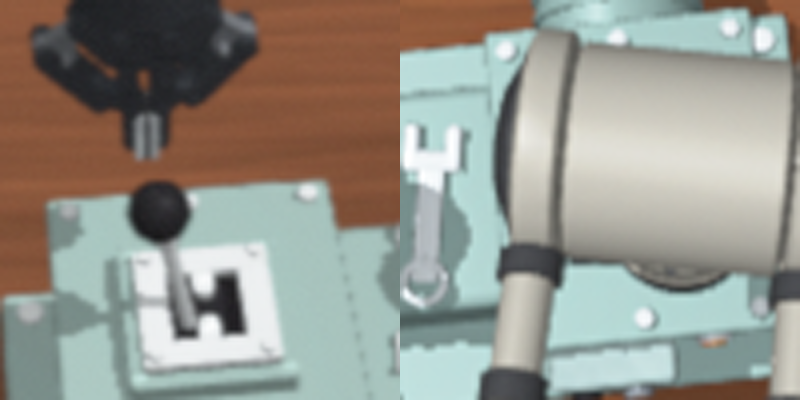

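```bash
python3 -m inch '[[[-1.5,0.2,-0.3],0],[[-3,0.2,-0.3],0],[[-3.4,0.2,-0.3],0],[[-3.8,0.2,-0.3],0],[[-4.2,0.2,-0.3],0],[[-4.6,0.2,-0.3],0],[[-5,0.2,-0.3],0],[[-5.3,0.2,-0.3],0],[[-5.6,0.2,-0.3],0]]';python3 go.py 5 -28 250;python3 look.py h
```

```text
t: 10.2
ee_pos: [0.5897, 0.0149, 0.2482]
tool_rot: [-0.0, -0.031, 1.0, 0.0]
ft_force: [-3.8, 3.2, 0.3]
finger_gap: 0.0001
t 10.2 mill tcp mm [ -5.9 -24.9 248.2] gap 0.0001
F mill [-3.62  3.39  0.27]
shift cm [-1.09 -0.31 -0.19] spin deg -0.04
```

View pics/h.png

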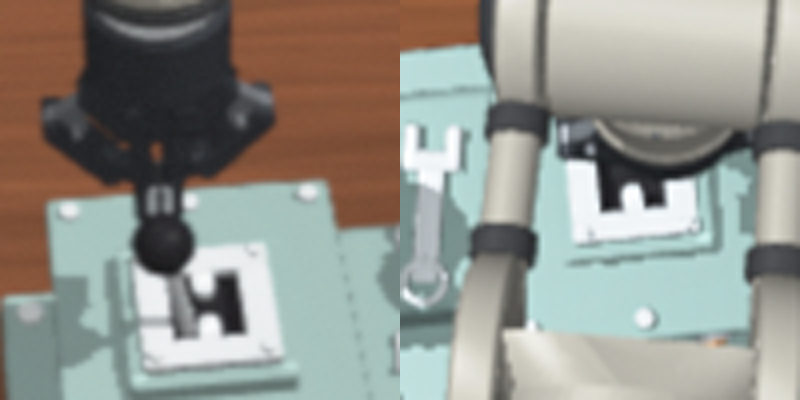

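The knob is at scene crop (163,246) and going into third. Pushing on in small steps and watching the force.

```bash
python3 -m inch '[[[-0.3,0,0],0],[[-0.6,0,0],0],[[-0.8,0,0],0],[[-0.8,0,0],0]]';python3 go.py 8 -28 250;python3 -m inch '[[[-0.15,0,0],0],[[-0.3,0,0],0],[[-0.3,0,0],0]]';python3 go.py 8 -28 250;python3 - <<'E'
from h import *
o=optics.capture("scene");v=np.load('v.npy')
for f in(.1,.15,.175,.2,.22): print(f,round(170*np.sin(f),1),(proj(o,M(*v[:3],kn(.16,f)))[0]-[290,140]+.5)*4)
E
python3 look.py i
```

```text
t: 10.7
ee_pos: [0.5978, 0.0152, 0.2478]
tool_rot: [-0.0, -0.031, 1.0, 0.0]
ft_force: [-3.6, 2.0, -2.2]
finger_gap: 0.0001
t 10.7 mill tcp mm [  2.1 -25.1 247.8] gap 0.0001
F mill [-3.43  2.2  -2.15]
shift cm [-0.59 -0.29 -0.22] spin deg -0.04
t: 11.0
ee_pos: [0.6007, 0.0151, 0.248]
tool_rot: [-0.0, -0.031, 1.0, -0.0]
ft_force: [-3.6, 0.6, -3.1]
finger_gap: 0.0002
t 11.0 mill tcp mm [  5.  -25.4 248. ] gap 0.0002
F mill [-3.56  0.81 -3.14]
shift cm [-0.3  -0.26 -0.2 ] spin deg -0.05
0.1 17.0 [161.3033153 236.72538  ]
0.15 25.4 [163.0126537  249.83239433]
0.175 29.6 [163.91540801 256.57010406]
0.2 33.8 [164.84942349 263.42370399]
0.22 37.1 [165.61870836 268.98638682]
```

View pics/i.png

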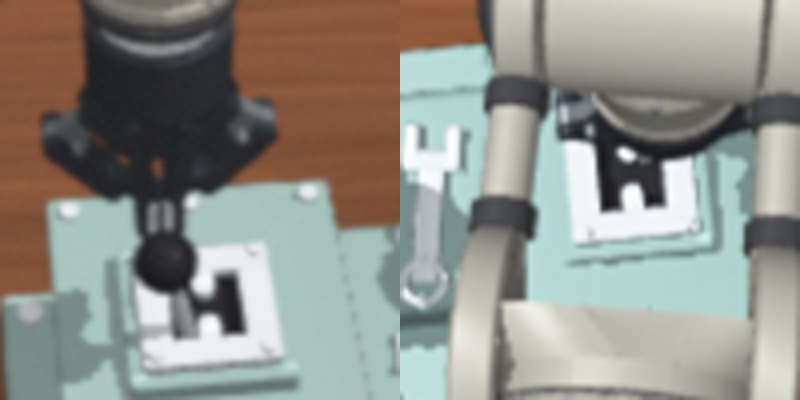

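```bash
python3 -m inch '[[[-0.1,0,0],0],[[-0.2,0,0],0],[[-0.2,0,0],0]]' | grep ft;python3 -m inch '[[[-0.1,0,0],0],[[-0.1,0,0],0]]'|grep ft; python3 go.py 8 -28 250
```

```text
ft_force: [-3.0, -0.2, -2.8]
ft_force: [-3.8, -1.2, -2.3]
t 11.65 mill tcp mm [  8.1 -25.2 248.3] gap -0.0001
F mill [-3.86 -0.96 -2.32]
shift cm [ 0.01 -0.28 -0.17] spin deg -0.05
```

```bash
for i in 1; do python3 -m inch '[[[-0.1,0,0],0],[[-0.1,0,0],0]]'|grep ft; python3 -m inch '[[[-0.1,0,0],0],[[-0.1,0,0],0]]'|grep ft; done; python3 go.py 8 -28 250; python3 look.py j
```

```text
ft_force: [-3.9, -1.2, -3.1]
ft_force: [-5.4, -1.0, -2.5]
t 12.05 mill tcp mm [  9.8 -25.1 248.2] gap -0.0001
F mill [-5.47 -0.71 -2.52]
shift cm [ 0.18 -0.29 -0.18] spin deg -0.04
```

View pics/j.png

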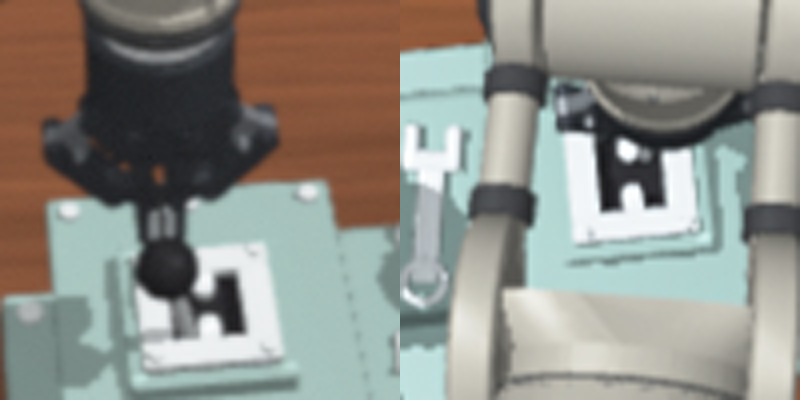

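The knob is at crop (167,268), which gives f≈0.22, and the force is starting to rise, so the cushion is reached. Backing off to look.

```bash
python3 -m inch '[[[2,0,0],0],[[5,0,0],0],[[9,0,-1],0],[[12,0,-5],0],[[15,4,-9],0],[[18,8,-9],0],[[20,13,-9],0],[[21,17,-9],0],[[22,22,-9],0],[[22,25,-9],0],[[22,25,-9],0],[[22,25,-9],0]]'; python3 look.py k
python3 - <<'E'
from h import *
for c in("scene","top"):
    o=optics.capture(c);cv2.imwrite(f"pics/{c}9.png",o['image'])
    for n in("knob","oil_bottle","mandrel","brass_strip","wrench"):
        r=mark_of(c,n);print(c,n,[(np.round(q['at'],1).tolist(),round(q['p'],2)) for q in r[:2]])
s=read_state();print(s['t'],s['ft_force'],s['qd'].round(3) if hasattr(s['qd'],'round') else s['qd'])
E
```

```text
t: 13.35
ee_pos: [0.3712, 0.2528, 0.3391]
tool_rot: [0.002, -0.032, 0.999, 0.001]
ft_force: [-0.3, -0.6, -0.0]
finger_gap: -0.0003
scene knob [([206.7, 332.8], 0.65)]
scene oil_bottle [([308.6, 261.7], 0.84)]
scene mandrel [([260.5, 252.4], 0.88)]
scene brass_strip []
scene wrench [([214.0, 393.6], 0.58)]
top knob [([182.6, 321.5], 0.77)]
top oil_bottle [([164.8, 380.3], 0.59)]
top mandrel [([203.2, 392.4], 0.76), ([255.1, 198.5], 0.54)]
top brass_strip [([253.8, 200.6], 0.75)]
top wrench [([215.2, 261.9], 0.79), ([212.4, 314.1], 0.2)]
14.05 [0.18210234 0.13632983 0.41413066] [ 0.002 -0.001 -0.    -0.001  0.001 -0.   ]
```

View pics/k.png

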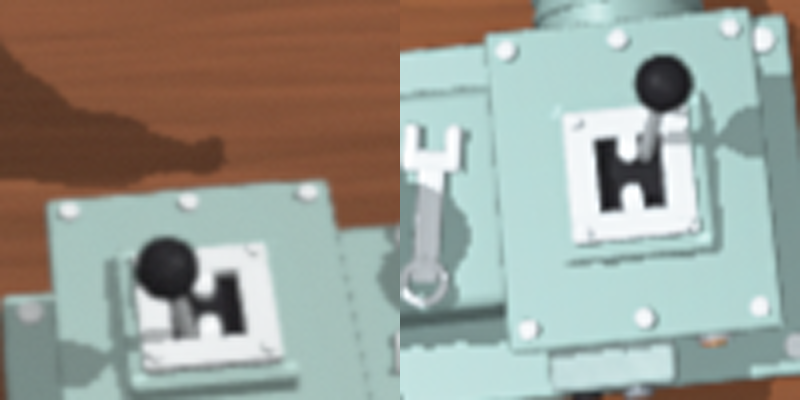

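View pics/top9.png

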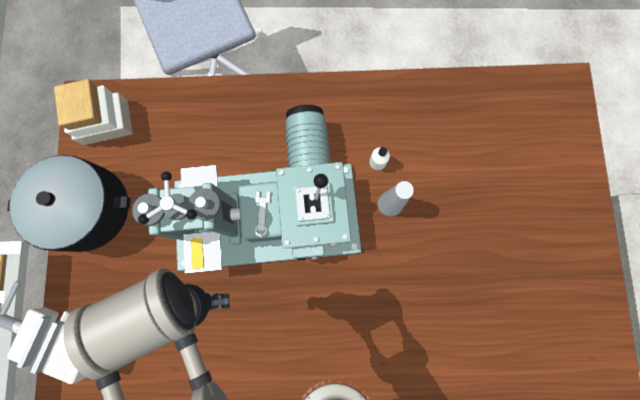

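Run:
```python
from h import *
O={c:optics.capture(c) for c in("scene","top")};v=np.load('v.npy')
ob={"scene":np.array([290+167.5/4-.5,140+268.5/4-.5]),"top":np.array([255+263.5/4-.5,160+83.5/4-.5])}
g=lambda q,cs:np.concatenate([proj(O[c],M(*v[:3],kn(*q)))[0]-ob[c] for c in cs])
for cs in(("scene",),("top",),("scene","top")):
    r=least_squares(g,[.16,.2],args=(cs,));print(cs,r.x,r.fun.round(1))
```

```text
('scene',) [0.15365958 0.21942885] [ 0. -0.]
('top',) [0.14894962 0.20760416] [0. 0.]
('scene', 'top') [0.15180376 0.21410629] [ 0.1 -0.4  0.1 -0.4]
```

Both cameras put the lever home in third (side ≈0.15, fore ≈0.21), and the arm is clear.

```bash
python3 -c "
from station import *
print(ticket.finish_job())"
```

```text
the job is handed in; nothing more can be done
None
```

The lever is home in third, as far as my last camera checks show, and I've handed the job in; it returned no verdict.

- **Moves:** The lever started in the left slot, slightly back (fore about -0.13 rad). With the fingers shut and no gripping, I pushed it forward to neutral, then right across the channel, then forward into third. The wrist force readings stayed around 3–6 N, rising to about 6 N as it reached the cushion, well under the 36 N limit. It never went toward reverse.
- **Lever position:** The final fit gave a side angle of about 0.15 rad and a fore angle of 0.208 (top camera) to 0.219 (scene camera). The limits are 0.11 and 0.175, so both cameras agree it is past them.
- **Loose things:** The network marks for the bottle, mandrel and wrench moved only 1–3 pixels between the start and the end. That is about the networks' own scatter, and the pictures show all three where they stood. The brass strip was checked in the top view only, because the scene camera's network never found it.
- **Arm:** It was parked about 0.3 m from the lever, touching nothing. The clock was at about 14 s of the 48 s allowed.
- **Disagreement:** The networks' first gate marks were 1–3 pixels off the plate and gearbox corners. I refitted the mill's pose mainly from the corners, which still left residuals of up to about 3.6 pixels.

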